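# Sort the end-of-day leftovers into their trays

### The job

Tidy the worktop by sorting the five leftovers into the three shallow trays: the two pale wooden offcuts into the brown wooden tray, the two drill bits into the red tray and the yellow tape measure into the blue tray. Each must lie flat on the floor of its tray (nothing stacked or leaning on a rim, the tape measure standing upright as it does now). Leave the black roll of tape where it is.

Things in the scene. Friction and masses are not known exactly. Their poses are not given: they have to be found in the camera images.
- tray_wood: Brown wooden sorting tray, fixed to the worktop: outside 168 (x) x 134 (y) x 14 high mm, open on top, walls and floor 4 mm thick, so the inside is 160 x 126 mm and 10 mm deep and the inner floor is 4 mm above the origin. Origin: centre of its underside, on the worktop (z = 0); x along its long side, y along its short side, z up.
- tray_red: Red painted sorting tray, fixed to the worktop: outside 168 (x) x 134 (y) x 14 high mm, open on top, walls and floor 4 mm thick, so the inside is 160 x 126 mm and 10 mm deep and the inner floor is 4 mm above the origin. Origin: centre of its underside, on the worktop (z = 0); x along its long side, y along its short side, z up.
- tray_blue: Blue plastic sorting tray, fixed to the worktop: outside 168 (x) x 134 (y) x 14 high mm, open on top, walls and floor 4 mm thick, so the inside is 160 x 126 mm and 10 mm deep and the inner floor is 4 mm above the origin. Origin: centre of its underside, on the worktop (z = 0); x along its long side, y along its short side, z up.
- offcut_thick: Pale wooden offcut, thick and narrow block, 34 (x) x 70 (y) x 30 high mm, lying on the worktop. Origin: centre of its underside; z up, y along its length.
- offcut_thin: Pale wooden offcut, thin flat block, 40 (x) x 75 (y) x 16 high mm, lying on the worktop. Origin: centre of its underside; z up, y along its length.
- bit_long: Long grey steel drill bit, 10 (x) x 107 (y) x 10 high mm, lying on the worktop; it does not roll easily. Origin: centre of its underside; z up, y along its length (the origin is mid-length to 2 mm).
- bit_short: Short grey steel drill bit, 8 (x) x 75 (y) x 8 high mm, lying on the worktop; it does not roll easily. Origin: centre of its underside; z up, y along its length (the origin is mid-length to 2 mm).
- tape_measure: Yellow and black tape measure standing upright, 44 (x, its thickness) x 81 (y) x 68 high mm; its two broad flat faces look along x. Origin: centre of its underside; z up, y along its length; the middle of its case is at y = +3 mm.
- black_tape: Black roll of electrical tape lying flat, 62 x 59 x 19 high mm, loose; to be left alone. Origin: centre of its underside; z up.

How it is judged:
By the outcome, as a careful person would: the job done as asked, in the order asked, and still so for the second after the job is handed in, with the robot touching nothing.
It also fails if it takes over 128 s, if anything falls off the work surface, if the arm or the gripper's body presses on something with over 40 N, if the wrist force passes 120 N, or if a joint passes its speed limit or range.

### The arm

A 6-joint arm with a two-finger parallel gripper is mounted at the origin on a cart in front of the work surface, level with it; the furniture and walls round the work are solid. World frame = base frame: x ahead of the robot, y to its left, z up, the work surface at z = 0. Lengths are in m, angles in rad, forces in N, time in s.
With the tool pointing down it reaches from about 0.35 to 0.975 m from the base axis. Payload 4.9 kg.
Tool frame: the origin (TCP) lies between the finger pads; the fingertips stand 19 mm ahead of it and the grasp point (between the pads) is the TCP; z points along the fingers, y is the line along which they close (so a half turn about z gives the same grasp; the last joint's range is limited). The gripper opens to 85 mm and grips with 20 to 120 N. Pads are 22 mm wide; open, the fingers measure 114 mm over their backs; the gripper's body (76 mm by 85 mm) begins 54 mm behind the grasp point. The pads swing forward as they close: fully open they stand 13 mm farther back than shut.
Start: joints at [1.106, 0.053, 1.613, -0, 1.476, -0.119], TCP at [0.212, 0.588, 0.25] pointing down, gripper open.
Joint ranges: [-3.01, 3.01], [-1.01, 2.22], [0.06, 2.58], [-1.02, 4.17], [0.09, 2.62], [-3.14, 3.14]. Speed limits (rad/s): [2.57, 2.57, 3.14, 3.14, 3.14, 3.14].

### API

Orientations are given as a rotation vector (axis times angle).
In Python, from station import ctrl gives the robot as it stands. The module is installed in compiled form; this text tells all that it offers.
- The arm moves only by the tool servo_tool, never from a script. Its argument "increments" is a list that holds one entry, the list of rows, each a list of 5 numbers: the finger opening in cm, from 0 to 8.54, then the shift along the tool's x, y, z in cm, then the turn about the tool's z in degrees. A call has 1 to 5 rows; each row is the pose to reach, as a shift and turn from the pose commanded when the call began, along the tool's axes at that moment; what a row does not reach only later rows make up. A row lasts 1/10 s, in which the tool goes at most 50 mm and 8.59 degrees, less where a joint would pass 70% of its speed; a pose out of reach is approached as far as the arm can. A call with a gripper value outside its range is refused whole. The fingers move at their own pace and stop on an object; "newtons" is the grip in N (left out, the last holds). Time passes only in rows, so rows that repeat a pose let the fingers close. It gives the time, the measured TCP pose, the force, the opening and the grip force at its end, in the units of the state.
- ctrl.get_obs(): the state, without advancing time (a new reading comes with each control period).
- ctrl.get_image(name): name is "scene" or "top" or "wrist"; returns a dict with "img" (400x640x3 uint8, red, green, blue), "fx", "fy", "cx", "cy" (pixels), "rvec" (rotation vector, rad) and "tvec" (3), from world to camera coordinates, as OpenCV has them; the wrist camera has in their place "mount" (4x4, takes a point from camera to tool coordinates, whose origin is the TCP and whose axes are the flange's). Camera axes: x right, y down, z forward; pixel columns grow to the right and rows downward; lengths in m; the calibration is good to about 2 mm. The wrist camera is an equidistant fisheye: a pixel r from the principal point sees the ray r / f radians off the axis. A picture is of the moment at which its call begins: read the wrist's pose just before it. There is no depth.
- ctrl.finish_job(): hands the job in; it is judged then, once.
The state is a dict: "t": time; "q": joint angles; "dq": joint speeds; "effort": joint torques, N m; "tool_pos": TCP position; "tool_rot": TCP orientation; "contact_force": force on the tool from outside, world axes, zero at the start; "wrist_torque": the same for the moment, N m; "opening": finger opening in m; "grip_force": force on a finger pad.
Only numpy, scipy, OpenCV 4.12 (cv2) and the standard library are available. Lean on these libraries where they do the work, as an engineer would, in place of code of your own. Each camera call takes 0.05 s, during which the arm holds its last target. There are 200 camera calls.

## Working session

There is one attempt and no reset: what is moved stays moved. The work goes in short steps, Python scripts to look and compute and a tool call to move; the robot and the scene stay as the last step left them, time stands still between calls to the robot, and variables do not carry over. Pictures are saved under pics/ and viewed, at most 14 in all, crops included, and the job is handed in when it is done.

Besides the shell and the picture viewer there is one more tool, called after "Request:" as name([rows], argument=value, ...), one row to a line, values as JSON. servo_tool: Moves the arm, as the interface text tells. Its arguments: {"type":"object","properties":{"increments":{"type":"array"},"newtons":{"type":"number"}},"required":["increments"]}

```bash
mkdir -p pics; python3 - <<'E'
from station import ctrl
import cv2
for n in("top","scene"):
    d=ctrl.get_image(n); cv2.imwrite(f"pics/{n}0.png",d["img"][:,:,::-1])
    print(n,{k:v for k,v in d.items() if k!="img"})
o=ctrl.get_obs();print(o)
E
```

```text
top {'fx': 384.1773598843028, 'fy': 384.1773598843028, 'cx': 321.89938599765276, 'cy': 196.15226173841734, 'rvec': array([ 2.15877723, -2.15922175,  0.20590437]), 'tvec': array([-0.03769045,  0.46631339,  0.84177488])}
scene {'fx': 417.93705321668193, 'fy': 417.93705321668193, 'cx': 327.6805214512147, 'cy': 202.6798081693013, 'rvec': array([ 2.20577769, -0.88879532,  0.35515964]), 'tvec': array([-0.34853067,  0.24248552,  1.07400283])}
{'t': 0.1, 'q': array([ 1.10599027e+00,  5.32764706e-02,  1.61413303e+00,  2.06751794e-05,
        1.47596888e+00, -1.19003561e-01]), 'dq': array([-0.00181423, -0.00215619, -0.00311858,  0.00163286,  0.00112102,
        0.00076653]), 'effort': array([-8.05556283e-05, -3.94904852e+01, -3.71362925e+01, -1.82242152e-04,
        3.87608714e-03, -7.99254337e-06]), 'tool_pos': array([0.21161118, 0.58754428, 0.24920895]), 'tool_rot': array([-5.40393982e-01, -3.09422351e+00,  2.67659780e-03]), 'contact_force': array([ 0.23547916, -0.34520428, -0.46770401]), 'wrist_torque': array([ 0.01719037, -0.06078394, -0.01042942]), 'grip_force': 0.0, 'opening': 0.08525148464672565}
```

View pics/top0.png

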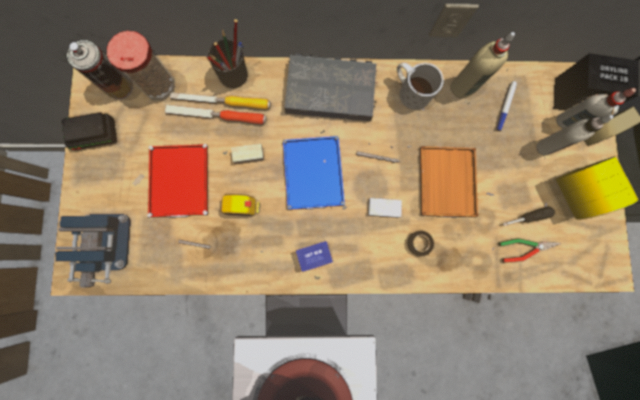

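View pics/scene0.png

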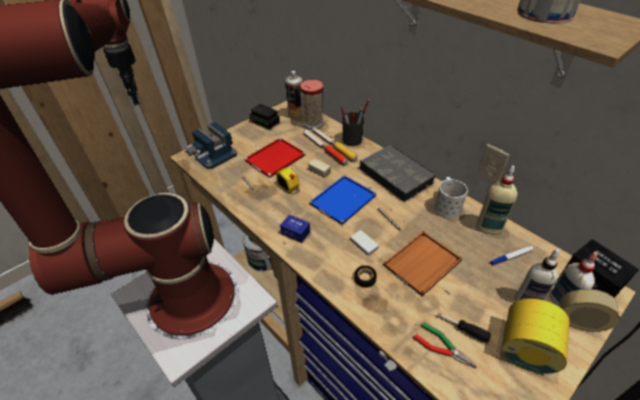

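```bash
python3 - <<'E'
import cv2
i=cv2.imread("pics/top0.png")
for n,(x,y) in dict(L=(140,130),R=(340,125)).items():
    c=cv2.resize(i[y:y+130,x:x+160],None,fx=5,fy=5,interpolation=cv2.INTER_CUBIC)[:600]
    for k in range(0,160,20): cv2.putText(c,str(x+k),(k*5,10),0,.4,(0,0,0)); cv2.line(c,(k*5,12),(k*5,20),(0,0,0))
    for k in range(0,120,20): cv2.putText(c,str(y+k),(0,k*5+4),0,.4,(0,0,0))
    cv2.imwrite(f"pics/c{n}.png",c)
E
```

```text
(no output)
```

View pics/cL.png

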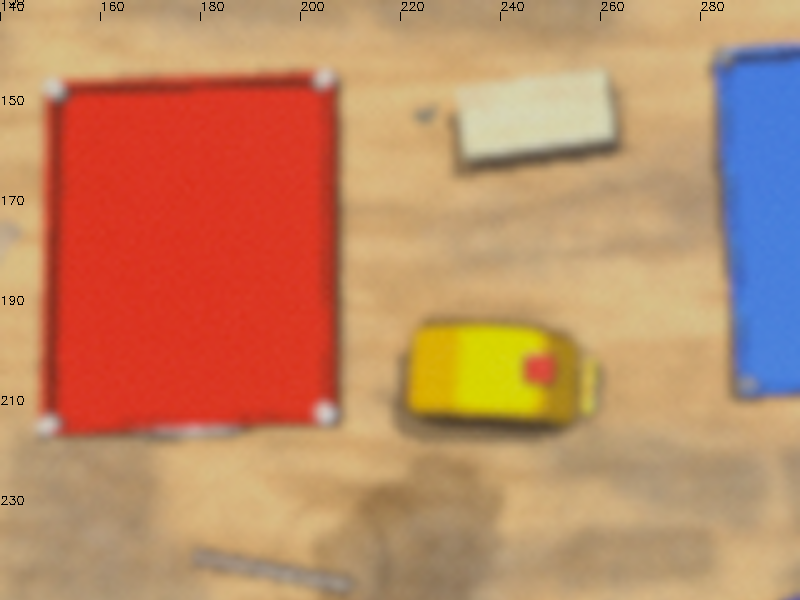

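View pics/cR.png

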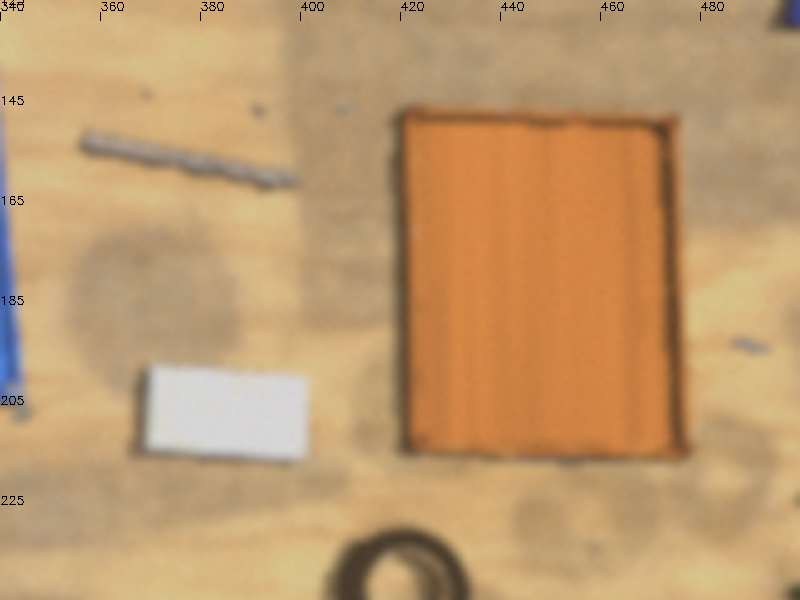

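```bash
cat > h.py <<'E'
import numpy as np,cv2
from scipy.spatial.transform import Rotation as R
TOP=dict(f=384.17736,cx=321.89939,cy=196.15226,r=[2.15877723,-2.15922175,.20590437],t=np.array([-.03769045,.46631339,.84177488]))
def px2w(p,z):
    M=R.from_rotvec(TOP['r']).as_matrix();c=-M.T@TOP['t']
    d=M.T@np.array([(p[0]-TOP['cx'])/TOP['f'],(p[1]-TOP['cy'])/TOP['f'],1])
    return c+d*(z-c[2])/d[2]
E
python3 - <<'E'
from h import *
np.set_printoptions(precision=4,suppress=True)
I={'red':([(150.8,148),(204.6,145.6),(205,212.4),(149.6,215.2)],.014),
'blue':([(284,142),(338,138),(343,205),(289,208)],.014),
'wood':([(421,147),(475.4,149),(477.6,216),(421.6,215)],.014),
'thick':([(231.4,148.4),(261.4,144),(262.6,159),(232.6,162)],.03),
'thin':([(370,198),(401.4,200),(401,217),(369.6,216)],.016),
'tape':([(222,195.2),(252,195.2),(252,213),(222,213)],.068),
'long':([(356.4,153),(399.4,161.4)],.005),'short':([(179,240.6),(210,247)],.004),'blacktape':([(421,243)],.019),'box':([(314,256)],.03)}
for n,(p,z) in I.items():
    w=np.array([px2w(q,z) for q in p]);w=w[:,:2]
    d=np.roll(w,-1,0)-w
    print(n,w.mean(0),'len',np.linalg.norm(d,axis=1),'ang',np.degrees(np.arctan2(d[:,1],d[:,0])))
M=R.from_rotvec(TOP['r']).as_matrix();print(-M.T@TOP['t'])
print(R.from_rotvec([-.540394,-3.0942235,.0026766]).as_matrix())
E
```

```text
red [0.5072 0.2973] len [0.125  0.159  0.1253 0.1588] ang [ -86.88   -177.2144   93.008     2.6692]
blue [ 0.5256 -0.0191] len [0.1298 0.1627 0.1263 0.1593] ang [ -85.1343 -176.4079   93.2985    4.8576]
wood [ 0.5065 -0.3425] len [0.1333 0.1634 0.1336 0.1651] ang [-91.7131 178.1369  89.03    -1.954 ]
thick [0.5676 0.1359] len [0.0701 0.0362 0.0693 0.0327] ang [ -80.8616 -174.4111   96.2723    6.6974]
thin [ 0.4424 -0.1877] len [0.0744 0.0402 0.0738 0.0425] ang [-93.5266 176.6617  88.2192  -2.5384]
tape [0.4435 0.1484] len [0.0651 0.0392 0.0646 0.0391] ang [ -89.8403 -178.5989   90.0586    2.0709]
long [ 0.5669 -0.1749] len [0.1061 0.1061] ang [-100.973   79.027]
short [0.3597 0.2543] len [0.0726 0.0726] ang [-101.7131   78.2869]
blacktape [ 0.3601 -0.2673] len [0.] ang [0.]
box [ 0.3312 -0.0198] len [0.] ang [0.]
[ 0.3327 -0.0049  0.9037]
[[-0.9408  0.339  -0.0008]
 [ 0.339   0.9408 -0.0016]
 [ 0.0002 -0.0018 -1.    ]]
```

```bash
cat > plan.py <<'E'
import sys
from h import *
from station import ctrl
o=ctrl.get_obs();p=o['tool_pos'];m=R.from_rotvec(o['tool_rot']).as_matrix()
a=np.degrees(np.arctan2(m[1,1],m[0,1]))
print('t%.2f'%o['t'],'pos',p.round(4),'a %.2f'%a,'open %.4f grip %.1f'%(o['opening'],o['grip_force']),'F',o['contact_force'].round(1))
for w in sys.argv[1:]:
    x=[float(v) for v in w.split(',')];A=x[3]
    n=max(1,int(np.ceil(max(np.linalg.norm(np.array(x[:3])-p)/.24,abs(A-a)/40)-.02)))
    q0,a0=np.array(p),a
    for k in range(1,n+1):
        q=q0+(np.array(x[:3])-q0)/n; 
        d=(np.array(x[:3])-q0)/n; r=np.radians(a)
        yx=np.array([np.cos(r),np.sin(r)]);xx=np.array([-np.sin(r),np.cos(r)])
        print(w,' sx %.2f sy %.2f sz %.2f turn %.2f'%(100*d[:2]@xx,100*d[:2]@yx,-100*d[2],-(A-a0)/n)); a+=(A-a0)/n
    p,a=np.array(x[:3]),A
E
python3 plan.py .5676,.1359,.12,6.5
```

```text
t0.10 pos [0.2116 0.5875 0.2492] a 70.19 open 0.0853 grip 0.0 F [ 0.2 -0.3 -0.5]
.5676,.1359,.12,6.5  sx -16.27 sy -10.14 sz 4.31 turn 21.23
.5676,.1359,.12,6.5  sx -18.84 sy -3.56 sz 4.31 turn 21.23
.5676,.1359,.12,6.5  sx -18.85 sy 3.50 sz 4.31 turn 21.23
```

Request:
servo_tool([
  [[8.5, -4, -2.5, 0.2, 5], [8.5, -8, -5, 0.4, 10], [8.5, -12, -7.5, 0.6, 15], [8.5, -16.3, -10.1, 1, 21.2], [8.5, -16.3, -10.1, 1, 21.2]],
])

```text
t: 0.6
tool_pos: [0.3336, 0.4337, 0.2391]
tool_rot: [1.112, 2.937, -0.004]
contact_force: [-0.3, 0.0, 0.7]
opening: 0.085
grip_force: 0.0
```

Request:
servo_tool([
  [[8.5, -18.8, -3.6, 5, 21.2], [8.5, -18.8, -3.6, 5, 21.2], [8.5, -18.8, -3.6, 5, 21.2], [8.5, -18.8, -3.6, 5, 21.2], [8.5, -18.8, -3.6, 5, 21.2]],
])

```text
t: 1.1
tool_pos: [0.4504, 0.2834, 0.1878]
tool_rot: [-1.63, -2.684, 0.006]
contact_force: [-0.8, 0.8, -0.7]
opening: 0.0852
grip_force: 0.0
```

Request:
servo_tool([
  [[8.5, -18.8, 3.5, 6.5, 21.2], [8.5, -18.8, 3.5, 6.5, 21.2], [8.5, -18.8, 3.5, 6.5, 21.2], [8.5, -18.8, 3.5, 6.5, 21.2], [8.5, -18.8, 3.5, 6.5, 21.2]],
])

```text
t: 1.6
tool_pos: [0.5686, 0.1342, 0.1227]
tool_rot: [-2.094, -2.34, 0.005]
contact_force: [-0.9, 0.2, 0.2]
opening: 0.0853
grip_force: 0.0
```

```bash
python3 plan.py .5676,.1359,.12,6.5; python3 - <<'E'
from station import ctrl
import cv2
o=ctrl.get_obs()
d=ctrl.get_image("wrist"); cv2.imwrite("pics/w1.png",d["img"][:,:,::-1]); print({k:v for k,v in d.items() if k!="img"})
E
```

```text
t1.60 pos [0.5686 0.1342 0.1227] a 6.36 open 0.0853 grip 0.0 F [-0.9  0.2  0.2]
.5676,.1359,.12,6.5  sx 0.18 sy -0.08 sz 0.27 turn -0.14
{'fx': 309.70691628693146, 'fy': 309.70691628693146, 'cx': 321.78321880854327, 'cy': 195.50447969105554, 'mount': array([[-6.43050975e-04, -9.56590355e-01, -2.91435207e-01,
         7.46934604e-02],
       [ 9.99999781e-01, -6.61518387e-04, -3.51663933e-05,
         1.74352356e-04],
       [-1.59149916e-04, -2.91435166e-01,  9.56590570e-01,
        -1.24504043e-01],
       [ 0.00000000e+00,  0.00000000e+00,  0.00000000e+00,
         1.00000000e+00]])}
```

View pics/w1.png

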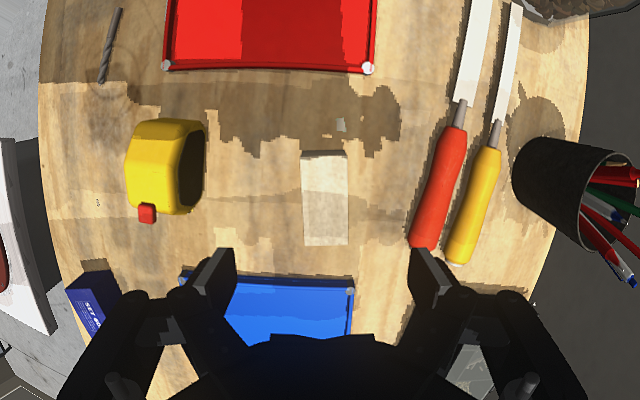

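```bash
cat >> h.py <<'E'
MT=np.array([[-6.43e-4,-.956590355,-.291435207,.07469346],[1,-6.615e-4,-3.5e-5,1.7435e-4],[-1.59e-4,-.291435,.95659,-.124504],[0,0,0,1]])
def wr2w(p,z,pos,rot):
    u=(np.array(p)-[321.7832,195.5045])/309.7069;r=np.hypot(*u)
    c=np.array([*(u*np.sin(r)/max(r,1e-9)),np.cos(r)])
    M=R.from_rotvec(rot).as_matrix();d=M@MT[:3,:3]@c;c0=np.array(pos)+M@MT[:3,3]
    return c0+d*(z-c0[2])/d[2]
def rep(n,w):
    w=np.array(w)[:,:2];d=np.roll(w,-1,0)-w
    print(n,w.mean(0).round(4),'len',np.linalg.norm(d,axis=1).round(4),'ang',np.degrees(np.arctan2(d[:,1],d[:,0])).round(1))
E
python3 - <<'E'
from h import *
P,Q=[.5686,.1342,.1227],[-2.094,-2.34,.005]
rep('thick',[wr2w(p,.03,P,Q) for p in[(301,156),(347,157),(348,245),(302,245)]])
rep('redscrews',[wr2w(p,.014,P,Q) for p in[(165,65),(367,68)]])
print([px2w(p,.014).round(4) for p in [(205,212.4),(204.6,145.6)]])
E
```

```text
thick [0.5702 0.1371] len [0.0327 0.069  0.0358 0.0697] ang [   5.1  -81.6 -173.7   95.8]
redscrews [0.5105 0.2362] len [0.16 0.16] ang [   2.4 -177.6]
[array([0.4312, 0.2309, 0.014 ]), array([0.59  , 0.2387, 0.014 ])]
```

Request:
servo_tool([
  [[6, 0.2, 0, 0, 0], [6, 0.2, 0, 2, 0], [6, 0.2, 0, 6, 0], [6, 0.2, 0, 9.9, 0], [6, 0.2, 0, 9.9, 0]],
], newtons=40)

```text
t: 2.15
tool_pos: [0.562, 0.1406, 0.021]
tool_rot: [-2.082, -2.342, 0.013]
contact_force: [-1.2, -0.0, -0.3]
opening: 0.0601
grip_force: 0.0
```

Request:
servo_tool([
  [[2.5, 0, 0, 0, 0], [2.5, 0, 0, 0, 0], [2.5, 0, 0, 0, 0], [2.5, 0, 0, 0, 0], [2.5, 0, 0, 0, 0]],
])

```text
t: 2.65
tool_pos: [0.5696, 0.1398, 0.0294]
tool_rot: [2.089, 2.343, 0.006]
contact_force: [-1.2, 2.4, 7.0]
opening: 0.0333
grip_force: 41.5
```

```bash
python3 plan.py .569,.1365,.13,6.5 .5425,-.3435,.13,-2 .5425,-.3435,.028,-2
```

```text
t2.65 pos [0.5696 0.1398 0.0294] a 6.58 open 0.0333 grip 41.5 F [-1.2  2.4  7. ]
.569,.1365,.13,6.5  sx -0.32 sy -0.10 sz -10.06 turn 0.08
.5425,-.3435,.13,-2  sx -23.70 sy -4.03 sz -0.00 turn 4.25
.5425,-.3435,.13,-2  sx -23.93 sy -2.27 sz -0.00 turn 4.25
.5425,-.3435,.028,-2  sx 0.00 sy 0.00 sz 10.20 turn -0.00
```

Request:
servo_tool([
  [[2.5, 0, 0, -3, 0], [2.5, -0.2, 0, -8, 0], [2.5, -0.3, 0, -11, 0], [2.5, -0.3, 0, -11, 0], [2.5, -0.3, 0, -11, 0]],
])

```text
t: 3.15
tool_pos: [0.5686, 0.1361, 0.1378]
tool_rot: [2.089, 2.344, 0.003]
contact_force: [-0.4, -0.5, -0.3]
opening: 0.0331
grip_force: 40.5
```

```bash
python3 plan.py .5425,-.3435,.13,-2 .5425,-.3435,.03,-2
```

```text
t3.15 pos [0.5686 0.1361 0.1378] a 6.58 open 0.0331 grip 40.5 F [-0.4 -0.5 -0.3]
.5425,-.3435,.13,-2  sx -23.67 sy -4.04 sz 0.39 turn 4.29
.5425,-.3435,.13,-2  sx -23.91 sy -2.26 sz 0.39 turn 4.29
.5425,-.3435,.03,-2  sx 0.00 sy 0.00 sz 10.00 turn -0.00
```

Request:
servo_tool([
  [[2.5, -3, -0.5, 0, 1], [2.5, -8, -1.4, 0.1, 2], [2.5, -13, -2.3, 0.2, 3], [2.5, -18, -3.1, 0.3, 4], [2.5, -22, -3.8, 0.4, 4.3]],
])

```text
t: 3.65
tool_pos: [0.5536, -0.0886, 0.13]
tool_rot: [-2.176, -2.262, 0.003]
contact_force: [1.5, -0.0, 0.3]
opening: 0.033
grip_force: 40.5
```

Request:
servo_tool([
  [[2.5, -5, -0.6, 0, 1], [2.5, -10, -1, 0, 2], [2.5, -15, -1.6, 0, 3], [2.5, -20, -2.1, 0, 4], [2.5, -24, -2.4, 0, 4.3]],
])

```text
t: 4.15
tool_pos: [0.5392, -0.3293, 0.1298]
tool_rot: [-2.259, -2.177, 0.001]
contact_force: [0.6, 0.7, -0.3]
opening: 0.0332
grip_force: 40.5
```

Request:
servo_tool([
  [[2.5, -1.5, -0.2, 0, 0], [2.5, -1.5, -0.2, 0, 0], [2.5, -1.5, -0.2, 0, 0], [2.5, -1.5, -0.2, 0, 0]],
])

```text
t: 4.55
tool_pos: [0.5384, -0.3403, 0.1315]
tool_rot: [-2.257, -2.183, -0.0]
contact_force: [0.2, 0.0, -0.3]
opening: 0.0332
grip_force: 40.5
```

```bash
python3 plan.py .5425,-.3435,.033,-2;  python3 - <<'E'
from station import ctrl
import cv2
d=ctrl.get_image("wrist"); cv2.imwrite("pics/w2.png",d["img"][:,:,::-1])
E
```

```text
t4.55 pos [ 0.5384 -0.3403  0.1315] a -1.91 open 0.0332 grip 40.5 F [ 0.2  0.  -0.3]
.5425,-.3435,.033,-2  sx -0.30 sy 0.42 sz 9.85 turn 0.09
```

View pics/w2.png

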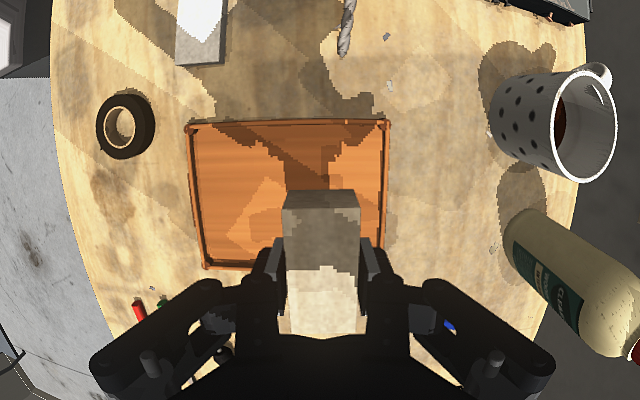

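```bash
python3 - <<'E'
from h import *
P,Q=[.5384,-.3403,.1315],[-2.257,-2.183,0]
w=[wr2w(p,.014,P,Q) for p in[(188,123),(390,120),(207,268)]]
rep('tray',w);print(np.array(w).round(4), (w[1]+w[2])/2)
E
```

```text
tray [ 0.484  -0.3197] len [0.1642 0.2103 0.1343] ang [  -2.1 -142.4   88.9]
[[ 0.4301 -0.2729  0.014 ]
 [ 0.5942 -0.279   0.014 ]
 [ 0.4275 -0.4072  0.014 ]] [ 0.51088351 -0.34305758  0.014     ]
```

Request:
servo_tool([
  [[2.5, -0.4, 0.6, 2, 0], [2.5, -0.4, 0.6, 6, 0], [2.5, -0.4, 0.6, 8.5, 0], [2.5, -0.4, 0.6, 9.5, 0], [2.5, -0.4, 0.6, 9.7, 0]],
])

```text
t: 5.1
tool_pos: [0.5442, -0.3451, 0.0344]
tool_rot: [-2.257, -2.182, 0.0]
contact_force: [-0.3, -0.1, 0.2]
opening: 0.0332
grip_force: 39.8
```

Request:
servo_tool([
  [[2.5, 0, 0, 0, 0], [2.5, 0, 0, 0, 0]],
])

```text
t: 5.3
tool_pos: [0.5454, -0.3471, 0.0371]
tool_rot: [2.257, 2.181, 0.001]
contact_force: [0.3, -0.1, -0.5]
opening: 0.033
grip_force: 39.8
```

Request:
servo_tool([
  [[2.5, 0, 0, 0.2, 0], [2.5, 0, 0, 0.3, 0], [2.5, 0, 0, 0.3, 0], [2.5, 0, 0, 0.3, 0]],
])

```text
t: 5.7
tool_pos: [0.5448, -0.3471, 0.0333]
tool_rot: [2.259, 2.181, 0.0]
contact_force: [-0.4, 0.9, 4.0]
opening: 0.0333
grip_force: 40.2
```

Request:
servo_tool([
  [[4.6, 0, 0, 0, 0], [4.6, 0, 0, 0, 0], [4.6, 0, 0, -2, 0], [4.6, 0, 0, -5, 0], [4.6, 0, 0, -8, 0]],
])

```text
t: 6.2
tool_pos: [0.5436, -0.3461, 0.1119]
tool_rot: [-2.258, -2.18, 0.001]
contact_force: [1.2, 0.5, -0.3]
opening: 0.046
grip_force: 0.0
```

```bash
python3 plan.py .4424,-.1877,.13,-2.7 .4424,-.1877,.022,-2.7
```

```text
t6.20 pos [ 0.5436 -0.3461  0.1119] a -2.02 open 0.0460 grip 0.0 F [ 1.2  0.5 -0.3]
.4424,-.1877,.13,-2.7  sx 15.47 sy -10.67 sz -1.81 turn 0.68
.4424,-.1877,.022,-2.7  sx 0.00 sy 0.00 sz 10.80 turn -0.00
```

Request:
servo_tool([
  [[6.5, 3, -2, -1, 0], [6.5, 7, -5, -1.5, 0.5], [6.5, 11, -8, -1.8, 0.7], [6.5, 15.5, -10.7, -1.8, 0.7], [6.5, 15.5, -10.7, -1.8, 0.7]],
])

```text
t: 6.7
tool_pos: [0.4388, -0.1832, 0.1275]
tool_rot: [-2.266, -2.167, 0.001]
contact_force: [0.8, -0.4, 0.1]
opening: 0.0648
grip_force: 0.0
```

```bash
python3 plan.py .4424,-.1877,.022,-2.7;  python3 - <<'E'
from station import ctrl
import cv2
d=ctrl.get_image("wrist"); cv2.imwrite("pics/w3.png",d["img"][:,:,::-1])
E
```

```text
t6.70 pos [ 0.4388 -0.1832  0.1275] a -2.55 open 0.0648 grip 0.0 F [ 0.8 -0.4  0.1]
.4424,-.1877,.022,-2.7  sx -0.44 sy 0.38 sz 10.55 turn 0.15
```

View pics/w3.png

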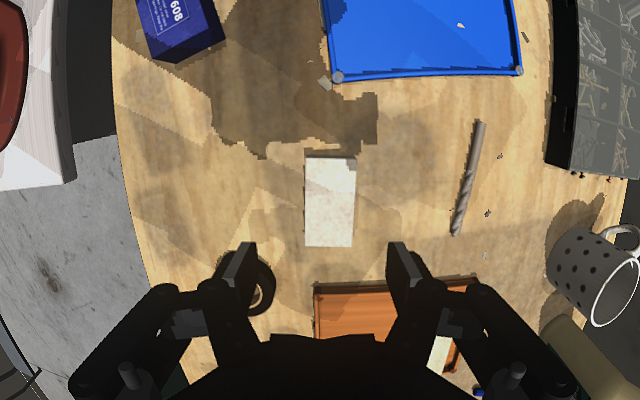

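```bash
python3 - <<'E'
from h import *
P,Q=[.4388,-.1832,.1275],[-2.266,-2.167,.001]
rep('thin',[wr2w(p,.016,P,Q) for p in[(305,158),(356,158),(354,247),(305,247)]])
rep('long',[wr2w(p,.006,P,Q) for p in[(479,121),(455,235)]])
rep('blue',[wr2w(p,.014,P,Q) for p in[(337,77),(519,70)]])
E
```

```text
thin [ 0.4449 -0.1879] len [0.0395 0.076  0.0416 0.0759] ang [ -2.4 -92.  177.4  86.5]
long [ 0.5681 -0.1744] len [0.1056 0.1056] ang [-98.8  81.2]
blue [ 0.5343 -0.0812] len [0.1607 0.1607] ang [   4.7 -175.3]
```

Request:
servo_tool([
  [[6.5, -0.4, 0.4, 3, 0], [6.5, -0.4, 0.4, 7, 0], [6.5, -0.4, 0.4, 9.5, 0], [6.5, -0.4, 0.4, 10.5, 0], [6.5, -0.4, 0.4, 10.5, 0]],
])

```text
t: 7.25
tool_pos: [0.4461, -0.1923, 0.024]
tool_rot: [-2.272, -2.166, 0.001]
contact_force: [-0.1, -0.0, 0.5]
opening: 0.0653
grip_force: 0.0
```

Request:
servo_tool([
  [[3, 0, 0, 0, 0], [3, 0, 0, 0, 0], [3, 0, 0, 0, 0], [3, 0, 0, 0, 0], [3, 0, 0, 0, 0]],
])

```text
t: 7.75
tool_pos: [0.4483, -0.1932, 0.0274]
tool_rot: [2.27, 2.165, 0.001]
contact_force: [0.4, -0.0, 7.0]
opening: 0.0386
grip_force: 40.8
```

```bash
python3 plan.py .444,-.188,.12,-2.6 .473,-.343,.12,-2.1 .473,-.343,.027,-2.1
```

```text
t7.75 pos [ 0.4483 -0.1932  0.0274] a -2.71 open 0.0386 grip 40.8 F [ 0.4 -0.   7. ]
.444,-.188,.12,-2.6  sx 0.50 sy -0.46 sz -9.26 turn -0.11
.473,-.343,.12,-2.1  sx -15.35 sy 3.60 sz -0.00 turn -0.50
.473,-.343,.027,-2.1  sx 0.00 sy 0.00 sz 9.30 turn -0.00
```

Request:
servo_tool([
  [[3, 0, 0, -3, 0], [3, 0, 0, -7, 0], [3, -2, 0.2, -9, 0], [3, -6, 1, -9, -0.3], [3, -10, 2, -9, -0.6]],
])

```text
t: 8.25
tool_pos: [0.4625, -0.294, 0.117]
tool_rot: [2.258, 2.18, 0.001]
contact_force: [1.0, 0.4, -0.8]
opening: 0.0387
grip_force: 40.5
```

Request:
servo_tool([
  [[3, -2.5, 0.4, 0, 0], [3, -4.9, 0.6, 0, 0], [3, -4.9, 0.6, 0, 0], [3, -4.9, 0.6, 0, 0], [3, -4.9, 0.6, 0, 0]],
])

```text
t: 8.75
tool_pos: [0.4658, -0.3411, 0.115]
tool_rot: [-2.261, -2.18, -0.0]
contact_force: [0.3, 1.5, 0.2]
opening: 0.0386
grip_force: 40.5
```

```bash
python3 plan.py .473,-.343,.032,-2.1
```

```text
t8.75 pos [ 0.4658 -0.3411  0.115 ] a -2.08 open 0.0386 grip 40.5 F [0.3 1.5 0.2]
.473,-.343,.032,-2.1  sx -0.16 sy 0.72 sz 8.30 turn 0.02
```

Request:
servo_tool([
  [[3, -0.2, 0.6, 2, 0], [3, -0.2, 0.6, 5, 0], [3, -0.2, 0.6, 7, 0], [3, -0.2, 0.6, 7.8, 0], [3, -0.2, 0.6, 7.8, 0]],
])

```text
t: 9.25
tool_pos: [0.4713, -0.3428, 0.036]
tool_rot: [-2.259, -2.179, 0.0]
contact_force: [0.2, 0.5, -0.4]
opening: 0.0383
grip_force: 40.5
```

Request:
servo_tool([
  [[3, 0, 0, 0, 0], [3, 0, 0, 0.2, 0], [3, 0, 0, 0.4, 0], [3, 0, 0, 0.4, 0]],
])

```text
t: 9.65
tool_pos: [0.4722, -0.3446, 0.0337]
tool_rot: [2.262, 2.18, 0.0]
contact_force: [0.9, -0.6, -0.2]
opening: 0.0386
grip_force: 40.5
```

Request:
servo_tool([
  [[3, 0, 0, 0.2, 0], [3, 0, 0, 0.3, 0], [3, 0, 0, 0.3, 0]],
])

```text
t: 9.95
tool_pos: [0.4723, -0.3447, 0.0315]
tool_rot: [2.262, 2.18, -0.0]
contact_force: [-2.7, 1.9, 6.2]
opening: 0.0386
grip_force: 41.2
```

Request:
servo_tool([
  [[5, 0, 0, 0, 0], [5, 0, 0, 0, 0], [5, 0, 0, -2, 0], [5, 0, 0, -6, 0], [5, 0, 0, -9, 0]],
])

```text
t: 10.45
tool_pos: [0.472, -0.3444, 0.1215]
tool_rot: [2.262, 2.18, 0.0]
contact_force: [0.4, 0.3, 1.1]
opening: 0.0501
grip_force: 0.0
```

```bash
python3 plan.py .568,-.1745,.12,-10
```

```text
t10.45 pos [ 0.472  -0.3444  0.1215] a -2.11 open 0.0501 grip 0.0 F [0.4 0.3 1.1]
.568,-.1745,.12,-10  sx 17.33 sy 8.96 sz 0.15 turn 7.89
```

Request:
servo_tool([
  [[4, 4, 2, 0, 2], [4, 8, 4, 0, 4], [4, 12.5, 6.5, 0, 6], [4, 17.3, 9, 0, 7.5], [4, 17.3, 9, 0, 7.5]],
])

```text
t: 10.95
tool_pos: [0.57, -0.1705, 0.1201]
tool_rot: [-2.394, -2.033, -0.002]
contact_force: [0.0, -0.5, -0.8]
opening: 0.0398
grip_force: 0.0
```

Request:
servo_tool([
  [[3, 0, 0, 0, 0], [3, 0, 0, 0, 0], [3, 0, 0, 0, 0]],
])

```text
t: 11.25
tool_pos: [0.5677, -0.1761, 0.1201]
tool_rot: [-2.401, -2.025, 0.001]
contact_force: [-0.6, -0.4, 0.0]
opening: 0.0302
grip_force: 0.0
```

```bash
python3 plan.py .568,-.1745,.025,-10;  python3 - <<'E'
from station import ctrl
import cv2
print(ctrl.get_obs()['tool_rot'])
d=ctrl.get_image("wrist"); cv2.imwrite("pics/w4.png",d["img"][:,:,::-1])
E
```

```text
t11.25 pos [ 0.5677 -0.1761  0.1201] a -9.71 open 0.0302 grip 0.0 F [-0.6 -0.4  0. ]
.568,-.1745,.025,-10  sx 0.16 sy 0.01 sz 9.51 turn 0.29
[-2.40137016e+00 -2.02526795e+00  6.94758887e-04]
```

View pics/w4.png

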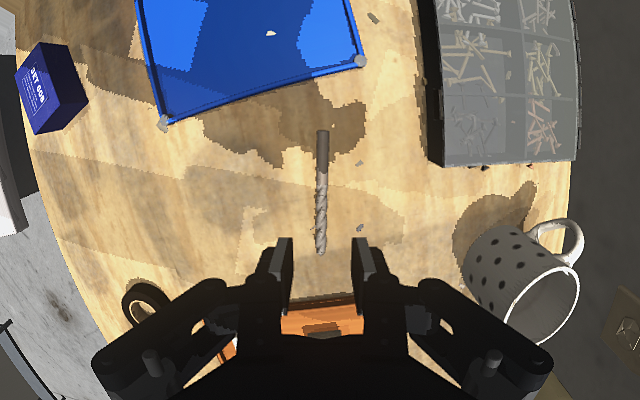

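```bash
python3 - <<'E'
from h import *
P,Q=[.5677,-.1761,.1201],[-2.4014,-2.0253,.0007]
rep('long',[wr2w(p,.006,P,Q) for p in[(322.5,131),(320.5,254)]])
E
python3 plan.py .568,-.1745,.03,-9.5
```

```text
long [ 0.5678 -0.1747] len [0.1047 0.1047] ang [-100.7   79.3]
t11.30 pos [ 0.5677 -0.1762  0.1201] a -9.73 open 0.0296 grip 0.0 F [ 0.6  0.1 -0.2]
.568,-.1745,.03,-9.5  sx 0.17 sy 0.00 sz 9.01 turn -0.23
```

Request:
servo_tool([
  [[2.2, 0.2, 0, 3, 0.5], [2.2, 0.2, 0, 6, 0.5], [2.2, 0.2, 0, 8.5, 0.5], [2.2, 0.2, 0, 9, 0.5], [2.2, 0.2, 0, 9, 0.5]],
])

```text
t: 11.8
tool_pos: [0.5677, -0.1734, 0.0295]
tool_rot: [-2.408, -2.014, 0.002]
contact_force: [0.3, 0.3, -0.9]
opening: 0.0218
grip_force: 0.0
```

Request:
servo_tool([
  [[2.2, 0, 0, 0.2, 0], [2.2, 0, 0, 0.4, 0], [2.2, 0, 0, 0.6, 0], [2.2, 0, 0, 0.6, 0]],
])

```text
t: 12.2
tool_pos: [0.5689, -0.1729, 0.0248]
tool_rot: [2.408, 2.017, 0.0]
contact_force: [0.3, -0.5, 0.6]
opening: 0.0219
grip_force: 0.0
```

Request:
servo_tool([
  [[2.2, 0, 0, 0.2, 0], [2.2, 0, 0, 0.3, 0], [0.4, 0, 0, 0.3, 0], [0.4, 0, 0, 0.3, 0], [0.4, 0, 0, 0.3, 0]],
])

```text
t: 12.7
tool_pos: [0.5687, -0.1728, 0.0213]
tool_rot: [-2.408, -2.017, 0.0]
contact_force: [-0.6, 0.1, 0.5]
opening: 0.0071
grip_force: 40.8
```

Request:
servo_tool([
  [[0.4, 0, 0, 0, 0], [0.4, 0, 0, 0, 0]],
])

```text
t: 12.9
tool_pos: [0.5686, -0.1728, 0.0212]
tool_rot: [-2.408, -2.017, 0.0]
contact_force: [0.1, 0.4, 0.2]
opening: 0.0077
grip_force: 40.8
```

```bash
python3 plan.py .5686,-.1728,.12,-9.8 .537,.3,.12,2.7 .537,.3,.025,2.7
```

```text
t12.90 pos [ 0.5686 -0.1728  0.0212] a -10.11 open 0.0077 grip 40.8 F [0.1 0.4 0.2]
.5686,-.1728,.12,-9.8  sx 0.00 sy 0.00 sz -9.88 turn -0.31
.537,.3,.12,2.7  sx 23.03 sy -5.58 sz -0.00 turn -6.25
.537,.3,.12,2.7  sx 23.50 sy -3.04 sz -0.00 turn -6.25
.537,.3,.025,2.7  sx 0.00 sy 0.00 sz 9.50 turn -0.00
```

Request:
servo_tool([
  [[0.4, 0, 0, -2, 0], [0.4, 0, 0, -5, 0], [0.4, 0, 0, -8, 0], [0.4, 0, 0, -10, 0], [0.4, 0, 0, -10, 0]],
])

```text
t: 13.4
tool_pos: [0.571, -0.1739, 0.1254]
tool_rot: [2.403, 2.013, 0.005]
contact_force: [0.9, 0.5, 0.4]
opening: 0.0073
grip_force: 40.8
```

Request:
servo_tool([
  [[0.4, 4, -1, 0, -1.5], [0.4, 9, -2.2, 0, -3], [0.4, 14, -3.4, 0, -4.5], [0.4, 19, -4.6, 0, -6], [0.4, 23, -5.6, 0, -6.4]],
])

```text
t: 13.9
tool_pos: [0.5525, 0.0655, 0.1195]
tool_rot: [-2.29, -2.148, 0.002]
contact_force: [-0.7, -0.2, -1.2]
opening: 0.0082
grip_force: 40.8
```

Request:
servo_tool([
  [[0.4, 5, -0.7, 0, -1.5], [0.4, 10, -1.4, 0, -3], [0.4, 15, -2, 0, -4.5], [0.4, 20, -2.6, 0, -6], [0.4, 23.5, -3, 0, -6.4]],
])

```text
t: 14.4
tool_pos: [0.5376, 0.3023, 0.1193]
tool_rot: [-2.165, -2.274, 0.003]
contact_force: [0.1, -0.4, -0.6]
opening: 0.0076
grip_force: 40.9
```

Request:
servo_tool([
  [[0.4, 0, 0, 0, 0], [0.4, 0, 0, 0, 0], [0.4, 0, 0, 0, 0]],
])

```text
t: 14.7
tool_pos: [0.5387, 0.2987, 0.12]
tool_rot: [-2.169, -2.272, 0.003]
contact_force: [-0.1, 0.5, -0.1]
opening: 0.0077
grip_force: 40.8
```

```bash
python3 plan.py .537,.3,.027,2.7;  python3 - <<'E'
from station import ctrl
import cv2
print(ctrl.get_obs()['tool_rot'])
d=ctrl.get_image("wrist"); cv2.imwrite("pics/w5.png",d["img"][:,:,::-1])
E
```

```text
t14.70 pos [0.5387 0.2987 0.12  ] a 2.64 open 0.0077 grip 40.8 F [-0.1  0.5 -0.1]
.537,.3,.027,2.7  sx 0.14 sy -0.17 sz 9.30 turn -0.06
[-2.169347   -2.27162762  0.00326594]
```

View pics/w5.png

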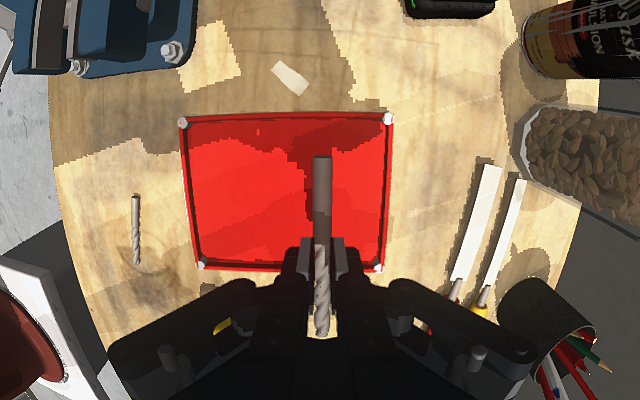

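```bash
python3 - <<'E'
from h import *
P,Q=[.5387,.2987,.12],[-2.1693,-2.2716,.0033]
rep('red',[wr2w(p,.014,P,Q) for p in[(183,122),(388,118),(379,267),(202,265)]])
rep('bit',[wr2w(p,.104,P,Q) for p in[(322,157),(322,335)]])
rep('short',[wr2w(p,.004,P,Q) for p in[(135.5,195),(136.5,264)]])
E
```

```text
red [0.5089 0.2995] len [0.1592 0.1252 0.1574 0.1263] ang [   2.6  -87.4 -177.    93.4]
bit [0.539  0.2963] len [0.1056 0.1056] ang [-87.4  92.6]
short [0.3591 0.2552] len [0.0759 0.0759] ang [-100.6   79.4]
```

Request:
servo_tool([
  [[0.4, 0.4, -0.1, 2, 0], [0.4, 0.4, -0.1, 5, 0], [0.4, 0.4, -0.1, 8, 0], [0.4, 0.4, -0.1, 9, 0], [0.4, 0.4, -0.1, 9, 0]],
])

```text
t: 15.25
tool_pos: [0.5368, 0.3022, 0.0292]
tool_rot: [-2.169, -2.27, 0.006]
contact_force: [0.4, 0.3, 0.6]
opening: 0.0077
grip_force: 40.9
```

Request:
servo_tool([
  [[0.4, 0, 0, 0.2, 0], [0.4, 0, 0, 0.4, 0], [0.4, 0, 0, 0.4, 0], [0.4, 0, 0, 0.4, 0]],
])

```text
t: 15.65
tool_pos: [0.5386, 0.3041, 0.0284]
tool_rot: [2.168, 2.272, 0.002]
contact_force: [-1.0, -1.2, -0.5]
opening: 0.0078
grip_force: 40.9
```

Request:
servo_tool([
  [[0.4, 0, 0, 0.1, 0], [0.4, 0, 0, 0.3, 0], [0.4, 0, 0, 0.3, 0], [0.4, 0, 0, 0.3, 0]],
])

```text
t: 16.05
tool_pos: [0.5384, 0.3041, 0.0251]
tool_rot: [2.168, 2.273, 0.001]
contact_force: [-2.0, -0.5, 5.7]
opening: 0.0077
grip_force: 41.6
```

Request:
servo_tool([
  [[2, 0, 0, 0, 0], [2, 0, 0, 0, 0], [2, 0, 0, -2, 0], [2, 0, 0, -6, 0], [2, 0, 0, -10, 0]],
])

```text
t: 16.55
tool_pos: [0.5368, 0.3033, 0.1236]
tool_rot: [-2.168, -2.272, 0.005]
contact_force: [0.7, 0.7, -0.3]
opening: 0.0198
grip_force: 0.0
```

```bash
python3 plan.py .3591,.2552,.12,-11
```

```text
t16.55 pos [0.5368 0.3033 0.1236] a 2.68 open 0.0198 grip 0.0 F [ 0.7  0.7 -0.3]
.3591,.2552,.12,-11  sx -3.97 sy -17.98 sz 0.36 turn 13.68
```

Request:
servo_tool([
  [[2, -1, -4, 0, 3], [2, -2, -8, 0, 6], [2, -3, -13, 0, 10], [2, -4, -18, 0, 13.7], [2, -4, -18, 0, 13.7]],
])

```text
t: 17.05
tool_pos: [0.3533, 0.2532, 0.1205]
tool_rot: [-2.422, -1.998, 0.011]
contact_force: [0.1, -0.3, -1.1]
opening: 0.0203
grip_force: 0.0
```

Request:
servo_tool([
  [[2, 0, 0, 0, 0], [2, 0, 0, 0, 0], [2, 0, 0, 0, 0]],
])

```text
t: 17.35
tool_pos: [0.3617, 0.2559, 0.1251]
tool_rot: [2.424, 1.997, 0.002]
contact_force: [-0.3, -0.2, -0.5]
opening: 0.0199
grip_force: 0.0
```

```bash
python3 plan.py .3591,.2552,.025,-11;  python3 - <<'E'
from station import ctrl
import cv2
print(ctrl.get_obs()['tool_rot'])
d=ctrl.get_image("wrist"); cv2.imwrite("pics/w6.png",d["img"][:,:,::-1])
E
```

```text
t17.35 pos [0.3617 0.2559 0.1251] a -11.03 open 0.0199 grip 0.0 F [-0.3 -0.2 -0.5]
.3591,.2552,.025,-11  sx -0.12 sy -0.24 sz 10.01 turn -0.03
[2.42438778e+00 1.99743538e+00 2.00372939e-03]
```

View pics/w6.png

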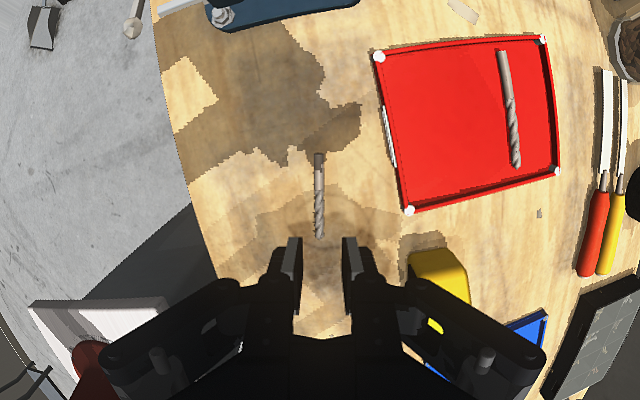

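```bash
python3 - <<'E'
from h import *
P,Q=[.3617,.2559,.1251],[2.4244,1.9974,.002]
rep('short',[wr2w(p,.005,P,Q) for p in[(319,154),(319.5,238)]])
rep('long',[wr2w(p,.01,P,Q) for p in[(503,50),(517,166)]])
E
python3 plan.py .361,.2548,.028,-11
```

```text
short [0.3596 0.2546] len [0.0731 0.0731] ang [-100.9   79.1]
long [0.5406 0.3031] len [0.1044 0.1044] ang [-88.4  91.6]
t17.40 pos [0.3616 0.2558 0.1249] a -11.03 open 0.0197 grip 0.0 F [ 0.6 -1.4 -0. ]
.361,.2548,.028,-11  sx -0.11 sy -0.04 sz 9.69 turn -0.03
```

Request:
servo_tool([
  [[2, -0.1, -0.15, 3, 0], [2, -0.1, -0.15, 6, 0], [2, -0.1, -0.15, 9, 0], [2, -0.1, -0.15, 9.5, 0], [2, -0.1, -0.15, 9.5, 0]],
])

```text
t: 17.9
tool_pos: [0.3583, 0.2545, 0.0286]
tool_rot: [-2.424, -1.997, 0.004]
contact_force: [-0.6, -1.0, 0.2]
opening: 0.0196
grip_force: 0.0
```

Request:
servo_tool([
  [[2, 0, 0, 0.2, 0], [2, 0, 0, 0.4, 0], [2, 0, 0, 0.6, 0], [2, 0, 0, 0.6, 0]],
])

```text
t: 18.3
tool_pos: [0.3587, 0.2549, 0.0238]
tool_rot: [2.424, 1.998, 0.002]
contact_force: [-0.4, 0.0, -0.2]
opening: 0.02
grip_force: 0.0
```

Request:
servo_tool([
  [[2, 0, 0, 0.2, 0], [2, 0, 0, 0.3, 0], [2, 0, 0, 0.3, 0], [0.3, 0, 0, 0.3, 0], [0.3, 0, 0, 0.3, 0]],
])

```text
t: 18.8
tool_pos: [0.3585, 0.2548, 0.0204]
tool_rot: [2.424, 1.998, 0.0]
contact_force: [-0.6, -0.5, -0.8]
opening: 0.0066
grip_force: 42.1
```

Request:
servo_tool([
  [[0.3, 0, 0, 0, 0], [0.3, 0, 0, 0, 0], [0.3, 0, 0, 0, 0]],
])

```text
t: 19.1
tool_pos: [0.3585, 0.2548, 0.0204]
tool_rot: [2.424, 1.998, 0.0]
contact_force: [-0.5, -0.1, 0.9]
opening: 0.0064
grip_force: 42.2
```

```bash
python3 plan.py .3587,.2549,.11,-11 .478,.3,.11,2.8 .478,.3,.028,2.8
```

```text
t19.10 pos [0.3585 0.2548 0.0204] a -11.01 open 0.0064 grip 42.2 F [-0.5 -0.1  0.9]
.3587,.2549,.11,-11  sx 0.02 sy 0.02 sz -8.96 turn -0.01
.478,.3,.11,2.8  sx 6.70 sy 10.85 sz -0.00 turn -13.80
.478,.3,.028,2.8  sx 0.00 sy 0.00 sz 8.20 turn -0.00
```

Request:
servo_tool([
  [[0.3, 0, 0, -2, 0], [0.3, 0, 0, -5, 0], [0.3, 0, 0, -8, 0], [0.3, 1, 2, -9, -3], [0.3, 3, 5, -9, -6]],
])

```text
t: 19.6
tool_pos: [0.4143, 0.2752, 0.1128]
tool_rot: [2.313, 2.124, 0.007]
contact_force: [0.6, 0.1, 0.7]
opening: 0.0065
grip_force: 42.1
```

```bash
python3 plan.py .478,.3,.11,2.8
```

```text
t19.60 pos [0.4143 0.2752 0.1128] a -4.87 open 0.0065 grip 42.1 F [0.6 0.1 0.7]
.478,.3,.11,2.8  sx 3.01 sy 6.14 sz 0.28 turn -7.67
```

Request:
servo_tool([
  [[0.3, 1.5, 3, 0, -3], [0.3, 3, 6.1, 0, -7.7], [0.3, 3, 6.1, 0, -7.7], [0.3, 3, 6.1, 0, -7.7], [0.3, 3, 6.1, 0, -7.7]],
])

```text
t: 20.1
tool_pos: [0.4754, 0.2988, 0.1097]
tool_rot: [-2.169, -2.272, 0.002]
contact_force: [-0.4, -0.0, -0.2]
opening: 0.0069
grip_force: 42.1
```

```bash
python3 plan.py .478,.3,.028,2.8
```

```text
t20.10 pos [0.4754 0.2988 0.1097] a 2.67 open 0.0069 grip 42.1 F [-0.4 -0.  -0.2]
.478,.3,.028,2.8  sx 0.11 sy 0.26 sz 8.17 turn -0.13
```

Request:
servo_tool([
  [[0.3, 0.1, 0.2, 2, 0], [0.3, 0.1, 0.2, 5, 0], [0.3, 0.1, 0.2, 7.5, 0], [0.3, 0.1, 0.2, 8.1, 0], [0.3, 0.1, 0.2, 8.1, 0]],
])

```text
t: 20.6
tool_pos: [0.477, 0.2997, 0.0284]
tool_rot: [-2.168, -2.272, 0.004]
contact_force: [-0.3, 0.3, 0.0]
opening: 0.0061
grip_force: 42.1
```

Request:
servo_tool([
  [[0.3, 0, 0, 0.1, 0], [0.3, 0, 0, 0.3, 0], [0.3, 0, 0, 0.3, 0], [0.3, 0, 0, 0.3, 0]],
])

```text
t: 21.0
tool_pos: [0.479, 0.3005, 0.0271]
tool_rot: [2.168, 2.273, 0.002]
contact_force: [-0.3, -0.3, -0.1]
opening: 0.0063
grip_force: 42.1
```

Request:
servo_tool([
  [[0.3, 0, 0, 0.1, 0], [0.3, 0, 0, 0.3, 0], [0.3, 0, 0, 0.3, 0], [0.3, 0, 0, 0.3, 0]],
])

```text
t: 21.4
tool_pos: [0.479, 0.3004, 0.0244]
tool_rot: [2.169, 2.273, 0.0]
contact_force: [-2.6, -0.7, 5.1]
opening: 0.0062
grip_force: 42.9
```

Request:
servo_tool([
  [[1.8, 0, 0, 0, 0], [1.8, 0, 0, 0, 0], [1.8, 0, 0, -3, 0], [1.8, 0, 0, -8, 0], [1.8, 0, 0, -13, 0]],
])

```text
t: 21.9
tool_pos: [0.4775, 0.2997, 0.1532]
tool_rot: [-2.168, -2.272, 0.005]
contact_force: [1.4, 0.8, 0.2]
opening: 0.0183
grip_force: 0.0
```

```bash
python3 plan.py .444,.146,.16,0
```

```text
t21.90 pos [0.4775 0.2997 0.1532] a 2.68 open 0.0183 grip 0.0 F [1.4 0.8 0.2]
.444,.146,.16,0  sx -15.20 sy -4.06 sz -0.68 turn 2.68
```

Request:
servo_tool([
  [[7.5, -4, -1, -1, 1], [7.5, -8, -2, -1, 2], [7.5, -12, -3.2, -1, 2.7], [7.5, -15.2, -4, -1, 2.7], [7.5, -15.2, -4, -1, 2.7]],
])

```text
t: 22.4
tool_pos: [0.4449, 0.1439, 0.1627]
tool_rot: [2.226, 2.217, -0.002]
contact_force: [0.9, -0.4, -0.2]
opening: 0.075
grip_force: 0.0
```

Request:
servo_tool([
  [[7.5, 0, 0, 0, 0], [7.5, 0, 0, 0, 0], [7.5, 0, 0, 0, 0]],
])

```text
t: 22.7
tool_pos: [0.4459, 0.1474, 0.1633]
tool_rot: [-2.22, -2.223, 0.0]
contact_force: [0.3, -0.9, -0.2]
opening: 0.075
grip_force: 0.0
```

```bash
python3 plan.py;  python3 - <<'E'
from station import ctrl
import cv2
print(ctrl.get_obs()['tool_rot'])
d=ctrl.get_image("wrist"); cv2.imwrite("pics/w7.png",d["img"][:,:,::-1])
E
```

```text
t22.70 pos [0.4459 0.1474 0.1633] a 0.06 open 0.0750 grip 0.0 F [ 0.3 -0.9 -0.2]
[-2.22002356e+00 -2.22250917e+00  1.46163989e-05]
```

View pics/w7.png

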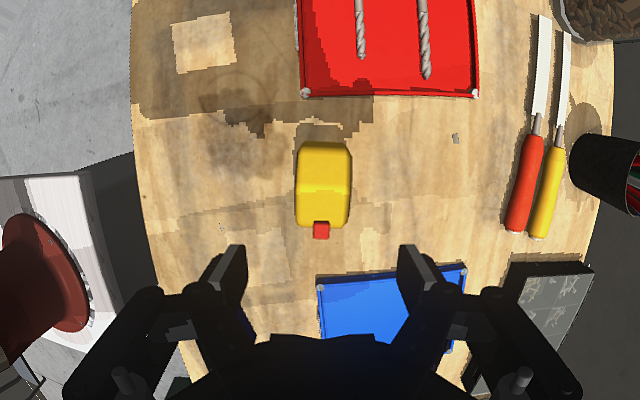

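```bash
python3 - <<'E'
from h import *
P,Q=[.4459,.1474,.1633],[-2.22,-2.2225,0]
for z in(.045,.062):rep('tape',[wr2w(p,z,P,Q) for p in[(296.5,195),(350.5,195)]])
rep('ends',[wr2w(p,z,P,Q) for p,z in[((322,142),.068),((321,225),.062),((321,238),.05)]]);print([wr2w(p,z,P,Q).round(4) for p,z in[((322,142),.045),((321,225),.064),((321,238),.05)]])
rep('blue',[wr2w(p,.014,P,Q) for p in[(320,288),(464,270)]])
print([px2w(p,.014).round(4) for p in[(289,208),(284,142)]])
E
python3 plan.py .446,.146,.048,0.5
```

```text
tape [0.4475 0.1486] len [0.0443 0.0443] ang [   0. -180.]
tape [0.4474 0.1537] len [0.0412 0.0412] ang [   0. -180.]
ends [0.4457 0.1454] len [0.0659 0.0168 0.0827] ang [-90.6 -90.1  89.5]
[array([0.4462, 0.1921, 0.045 ]), array([0.4454, 0.1299, 0.064 ]), array([0.4454, 0.1122, 0.05  ])]
blue [0.5238 0.0449] len [0.1599 0.1599] ang [   5.6 -174.4]
[array([0.4417, 0.038 , 0.014 ]), array([0.6003, 0.0515, 0.014 ])]
t22.75 pos [0.4458 0.1473 0.1632] a 0.07 open 0.0751 grip 0.0 F [ 0.2 -0.1  1.4]
.446,.146,.048,0.5  sx -0.13 sy 0.02 sz 11.52 turn -0.43
```

Request:
servo_tool([
  [[7.5, 0.25, 0.05, 3, 0], [7.5, 0.25, 0.05, 6, 0], [7.5, 0.25, 0.05, 9, 0], [7.5, 0.25, 0.05, 11.5, 0], [7.5, 0.25, 0.05, 12, 0]],
])

```text
t: 23.25
tool_pos: [0.4436, 0.1492, 0.0399]
tool_rot: [-2.217, -2.22, 0.009]
contact_force: [-1.5, -0.2, -0.6]
opening: 0.0748
grip_force: 0.0
```

Request:
servo_tool([
  [[3.5, 0, 0, 0, 0], [3.5, 0, 0, 0, 0], [3.5, 0, 0, 0, 0], [3.5, 0, 0, 0, 0], [3.5, 0, 0, 0, 0]],
], newtons=50)

```text
t: 23.75
tool_pos: [0.4477, 0.1494, 0.0451]
tool_rot: [2.22, 2.22, 0.005]
contact_force: [-1.3, 1.1, 6.1]
opening: 0.0411
grip_force: 51.4
```

```bash
python3 plan.py .446,.15,.13,0.5 .527,-.016,.13,5 .527,-.016,.06,5
```

```text
t23.75 pos [0.4477 0.1494 0.0451] a -0.01 open 0.0411 grip 51.4 F [-1.3  1.1  6.1]
.446,.15,.13,0.5  sx 0.06 sy -0.17 sz -8.49 turn -0.51
.527,-.016,.13,5  sx -16.67 sy 7.95 sz -0.00 turn -4.50
.527,-.016,.06,5  sx 0.00 sy 0.00 sz 7.00 turn -0.00
```

Request:
servo_tool([
  [[3.5, 0, 0, -2, 0], [3.5, 0, 0, -5, 0], [3.5, 0, 0, -8, 0], [3.5, 0, 0, -8.5, 0], [3.5, 0, 0, -8.5, 0]],
])

```text
t: 24.25
tool_pos: [0.4465, 0.149, 0.1285]
tool_rot: [2.221, 2.22, 0.002]
contact_force: [0.5, -0.4, -4.0]
opening: 0.041
grip_force: 51.5
```

Request:
servo_tool([
  [[3.5, -3, 1.5, 0, -1], [3.5, -7, 3.4, 0, -2], [3.5, -11, 5.3, 0, -3], [3.5, -15, 7.2, 0, -4], [3.5, -16.8, 8, 0, -5]],
])

```text
t: 24.75
tool_pos: [0.5257, -0.0218, 0.1254]
tool_rot: [-2.123, -2.312, 0.004]
contact_force: [0.1, 0.7, -3.6]
opening: 0.041
grip_force: 51.5
```

Request:
servo_tool([
  [[3.5, 0, 0, 0, 0], [3.5, 0, 0, 0, 0], [3.5, 0, 0, 0, 0]],
])

```text
t: 25.05
tool_pos: [0.5248, -0.018, 0.1265]
tool_rot: [-2.12, -2.315, 0.002]
contact_force: [-0.4, -0.5, -3.5]
opening: 0.0411
grip_force: 51.5
```

```bash
python3 plan.py .527,-.018,.052,5;  python3 - <<'E'
from station import ctrl
import cv2
d=ctrl.get_image("wrist"); cv2.imwrite("pics/w8.png",d["img"][:,:,::-1])
E
```

```text
t25.05 pos [ 0.5248 -0.018   0.1265] a 5.03 open 0.0411 grip 51.5 F [-0.4 -0.5 -3.5]
.527,-.018,.052,5  sx -0.02 sy 0.22 sz 7.45 turn 0.03
```

View pics/w8.png

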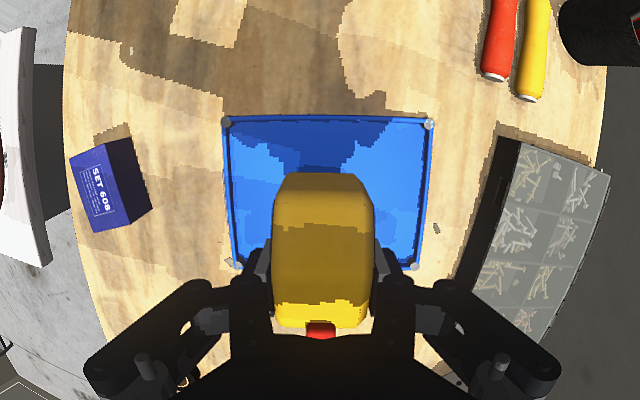

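Request:
servo_tool([
  [[3.5, 0, 0.2, 2, 0], [3.5, 0, 0.2, 5, 0], [3.5, 0, 0.2, 7, 0], [3.5, 0, 0.2, 7.4, 0], [3.5, 0, 0.2, 7.4, 0]],
])

```text
t: 25.6
tool_pos: [0.5274, -0.018, 0.0536]
tool_rot: [-2.12, -2.316, 0.001]
contact_force: [0.3, -0.4, -4.6]
opening: 0.0408
grip_force: 51.4
```

Request:
servo_tool([
  [[3.5, 0, 0, 0, 0], [3.5, 0, 0, 0.2, 0], [3.5, 0, 0, 0.2, 0], [3.5, 0, 0, 0.2, 0]],
])

```text
t: 26.0
tool_pos: [0.5286, -0.0189, 0.053]
tool_rot: [2.122, 2.315, 0.001]
contact_force: [-0.1, 0.4, -3.2]
opening: 0.0411
grip_force: 51.5
```

Request:
servo_tool([
  [[3.5, 0, 0, 0.2, 0], [3.5, 0, 0, 0.35, 0], [3.5, 0, 0, 0.35, 0], [3.5, 0, 0, 0.35, 0]],
])

```text
t: 26.4
tool_pos: [0.5284, -0.0189, 0.0492]
tool_rot: [2.123, 2.316, 0.0]
contact_force: [-0.9, -0.3, 0.6]
opening: 0.0413
grip_force: 51.7
```

Request:
servo_tool([
  [[3.5, 0, 0, 0.05, 0], [3.5, 0, 0, 0.05, 0], [5.2, 0, 0, 0.05, 0], [5.8, 0, 0, 0.05, 0], [6, 0, 0, 0.05, 0]],
])

```text
t: 26.9
tool_pos: [0.5284, -0.0188, 0.0483]
tool_rot: [2.122, 2.316, 0.001]
contact_force: [0.3, -0.3, -0.0]
opening: 0.0599
grip_force: 0.0
```

Request:
servo_tool([
  [[6, 0, 0, -2, 0], [6, 0, 0, -6, 0], [6, 0, 0, -10, 0], [6, 0, 0, -14, 0], [6, 0, 0, -18, 0]],
])

```text
t: 27.4
tool_pos: [0.528, -0.0187, 0.2298]
tool_rot: [2.122, 2.316, 0.0]
contact_force: [0.6, -0.3, -1.2]
opening: 0.06
grip_force: 0.0
```

Request:
servo_tool([
  [[6, 6, -5, 0, 0], [6, 12, -10, 0, 0], [6, 18, -14, 0, 0], [6, 22, -16, 0, 0], [6, 24, -16, 0, 0]],
])

```text
t: 27.9
tool_pos: [0.367, 0.1731, 0.2284]
tool_rot: [2.124, 2.314, 0.002]
contact_force: [1.4, -0.3, 0.1]
opening: 0.0597
grip_force: 0.0
```

Request:
servo_tool([
  [[6, 4, 0, 0, 0], [6, 8, 0, 0, 0], [6, 12, 0, 0, 0], [6, 16, 0, 0, 0], [6, 16, 0, 0, 0]],
])

```text
t: 28.4
tool_pos: [0.3536, 0.3349, 0.2282]
tool_rot: [-2.116, -2.32, -0.001]
contact_force: [0.8, -1.4, 0.1]
opening: 0.0602
grip_force: 0.0
```

```bash
python3 plan.py;  python3 - <<'E'
from station import ctrl
import cv2
d=ctrl.get_image("top")["img"][:,:,::-1]; cv2.imwrite("pics/t2.png",cv2.resize(d[110:290,130:500],None,fx=2.16,fy=2.16,interpolation=cv2.INTER_CUBIC))
E
```

```text
t28.40 pos [0.3536 0.3349 0.2282] a 5.27 open 0.0602 grip 0.0 F [ 0.8 -1.4  0.1]
```

View pics/t2.png

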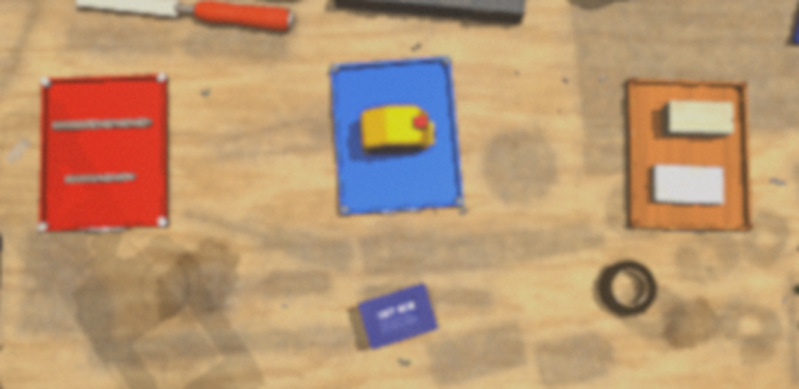

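```bash
python3 - <<'E'
from h import *
f=lambda p:(p[0]/2.16+130,p[1]/2.16+110)
for n,p,z in[('thick',[(667,102),(733,102),(732,136),(669,134)],.034),('thin',[(655,167),(724,167),(723,204),(653,200)],.02),('long',[(52,125),(152,122)],.01),('short',[(65,180),(134,177)],.009),('wood',[(627,79),(747,84),(750,230),(628,227)],.014)]:rep(n,[px2w(f(q),z) for q in p])
E
```

```text
thick [ 0.542  -0.3496] len [0.0731 0.0382 0.0693 0.0357] ang [-89.6 174.8  88.5   0.7]
thin [ 0.4715 -0.3382] len [0.0766 0.0411 0.0771 0.0367] ang [-89.8 175.   86.8  -6.2]
long [0.5383 0.301 ] len [0.1072 0.1072] ang [-87.9  92.1]
short [0.4779 0.3008] len [0.0733 0.0733] ang [-87.3  92.7]
wood [ 0.5065 -0.3416] len [0.1362 0.1649 0.1347 0.1664] ang [-92.  177.4  88.6  -2.1]
```

```bash
python3 -c "
from station import ctrl
print(ctrl.finish_job())"
```

```text
the job is handed in; nothing more can be done
None
```

All five leftovers are in their trays, placed in the order you listed: the two offcuts in the wooden tray, the two drill bits in the red one and the tape measure upright in the blue one. The black tape was left alone, and I handed the job in at about 28 s (128 s allowed).

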